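# Open the solvent valve with its rinsed key

### The arm

A 6-joint arm with a two-finger parallel gripper is mounted at the origin on the work surface. World frame = base frame: x ahead of the robot, y to its left, z up, the work surface at z = 0. Lengths are in m, angles in rad, forces in N, time in s.
With the tool pointing down it reaches from about 0.35 to 0.8 m from the base axis. Payload 7.3 kg.
Tool frame: the origin (TCP) lies between the finger pads; the fingertips stand 25 mm ahead of it and the grasp point (between the pads) lies 6 mm ahead of it (r.tip_extent is the distance from the TCP to the fingertips, in m); z points along the fingers, y is the line along which they close (so a half turn about z gives the same grasp; the last joint's range is limited). The gripper opens to 85 mm and grips with 20 to 120 N. Pads are 22 mm wide; open, the fingers measure 114 mm over their backs; the gripper's body (76 mm by 85 mm) begins 54 mm behind the grasp point. The pads swing forward as they close: fully open they stand 13 mm farther back than shut.
Start: joints at [1.091, 0.342, 1.524, -0, 1.275, -0.146], TCP at [0.172, 0.496, 0.256] pointing down, gripper open.
Joint ranges: [-2.53, 2.53], [-0.77, 2.02], [0.04, 2.7], [-1, 4.14], [0.28, 2.66], [-3.11, 3.11]. Speed limits (rad/s): [2.57, 2.57, 3.14, 3.14, 3.14, 3.14].

### API

Orientations are given as a unit quaternion [x, y, z, w].
In Python, from workcell import r, command_gripper, optics gives the robot as it stands. The module is installed in compiled form; this text tells all that it offers. Calls block until the motion is done:
- r.reach(position, orientation): joint-space move of the TCP to a pose.
- r.move_straight(position, orientation=None, speed=0.15, max_force=None): straight line of the TCP; orientation=None keeps the orientation; speed is the mean speed in m/s. With max_force (N) it stops when the force on the tool has changed by that much, and returns True; else False.
- r.movej(angles): joint-space move.
- command_gripper(opening, force=None): finger opening in m; force is the grip in N (None keeps the last); returns when the fingers have stopped.
- r.hold(seconds).
- r.solve_ik(position, orientation): joint angles nearest the present ones, or None.
- r.read_state(): the state.
- optics.get_image(name): name is "scene" or "top" or "wrist"; returns (picture, depth): 400x640x3 uint8, red, green, blue; 400x640 float32, m along the optical axis (not along the pixel's ray), 0 where there is no reading.
- optics.camera_model(name): a dict with "K" (3x3 intrinsics, pixels), "R" (3x3) and "t" (3): a world point X has camera coordinates R X + t; the wrist camera has in their place "tool_from_camera" (4x4, takes a point from camera to tool coordinates, whose origin is the TCP and whose axes are the flange's). Camera axes: x right, y down, z forward; pixel columns grow to the right and rows downward; lengths in m; the calibration is good to about 2 mm. A picture is of the moment at which its call begins: read the wrist's pose just before it. camera_model takes no time and is no camera call.
A pose or a line that the arm cannot do raises r.PlanningError and nothing moves.
- r.finish_job(): hands the job in; it is judged then, once.
The state is a dict: "time_s": time; "joint_positions": joint angles; "dq": joint speeds; "tau": joint torques, N m; "eef_pos": TCP position; "eef_rot": TCP orientation; "contact_force": force on the tool from outside, world axes, zero at the start; "torque": the same for the moment, N m; "grip_width": finger opening in m; "grip_force": force on a finger pad.
Only numpy, scipy, OpenCV 4.12 (cv2) and the standard library are available. Lean on these libraries where they do the work, as an engineer would, in place of code of your own. Each camera call takes 0.05 s, during which the arm holds its last target. There are 200 camera calls.

### The job

Take the valve key (the tool with the flat bar handle) out of the tool block, rinse it by dipping its whole blade into the steel rinse cup, then push it fully home in the slot of the cylinder knob on the valve box and turn it clockwise as far as it goes. Leave the key standing in the knob, leave the round-handled tool in the block, and do not tip over or push around the cup or the other things on the bench.

Things in the scene. Friction and masses are not known exactly. Their poses are not given: they have to be found in the camera images.
- key: Valve key upright in a hole of the tool block, 112 mm tall, z up, 180 g; same after a half turn about z. Origin: centre of the blade's lower end. From below: flat steel blade 24 (x) by 10 (y) by 28 mm high; round shank 24 mm wide, z 28-62; collar 36 mm wide, z 62-72, resting on the block's top; white flat bar handle 64 mm along x, 14 mm thick along y, z 72-112.
- key_tip (a point): Centre of the lower end of the key's blade (the key's origin), axes as the key's.
- driver: The other tool in the block: same shank (round to its end, no blade) and collar as the key, but with a round white handle 38 mm in diameter, 112 mm tall. Origin at the centre of its lower end. Stays in the block.
- tool_block: Grey fixed block 75 mm (x) by 190 mm (y) by 80 mm high; origin at the centre of its underside. Two round upright holes of 27 mm diameter, 68 mm deep, at y = -50 and +50 mm; one holds the key, the other the round-handled tool.
- cup: Loose open round steel rinse cup, rim 76 mm in diameter, narrower at the foot, 75 mm high, wall 3 mm, 0.3 kg. Origin at the centre of its underside.
- cup_rim (a point): Centre of the rinse cup's mouth, 75 mm above the bench; z up.
- valve_box: Fixed white box 150 mm (x) by 140 mm (y) by 60 mm high with a grey plate on its front (-x) face; origin at the centre of its underside. The cylinder knob stands in the middle of its top.
- slot (a point): Centre of the slot's mouth, on the axis of the cylinder knob (64 mm wide, 34 mm high, white rim, steel middle), 94 mm above the bench. Turns with the knob: x along the slot, z up. Slot 27 (x) by 13 (y) mm, chamfered, 31 mm deep; the key's blade goes in 28 mm, till its shank's shoulder rests on the knob. A small white pointer on the rim marks the slot's -x end.
- rotor (a joint): Angle of the cylinder knob, rad: 0 with the pointer to the box's front (-x) face, growing as it turns clockwise seen from above, up to a stop at 1.3. Stays where it is left; turning it takes about 0.1 N m.
- reagent: Amber capped bottle, 66 mm in diameter, 130 mm tall, bystander. Origin at the centre of its underside.
- jar: White capped jar, 70 mm in diameter, 80 mm tall, bystander. Origin at the centre of its underside.
- tray: Grey open parts tray 70 by 120 by 35 mm, bystander. Origin at the centre of its underside.

How it is judged:
On the way, in this order (a step that is already met when the one before it is completed fails the run):
1. the held key's blade tip is in the rinse cup, at least 18 mm below the rim (z of key_tip in the frame of cup_rim below -0.018 m and horizontal distance between key_tip and cup_rim below 0.03 m and contact force between key and the fingers above 0.5 N and angle between cup's own z axis and vertical below 0.3 rad), for 0.1 s.
2. the key is home in the knob's slot (at least 22 mm deep) before the knob has been turned (knob below 0.75 rad) (z of key_tip in the frame of slot below -0.022 m and horizontal distance between key_tip and slot below 0.006 m and angle between key's own z axis and vertical below 0.15 rad and value of joint rotor below 0.75 rad), for 0.1 s.
At the end, for the whole second after the job is handed in: The key stands upright in the knob, its tip at least 22 mm below the slot's mouth, within 6 mm of the knob's axis and tilted less than 0.15 rad, at rest; the knob stands at 1.15 rad or more (stop at 1.3); the cup stands upright; the round-handled tool is in the block within 30 mm of its start (z of key_tip in the frame of slot below -0.022 m and horizontal distance between key_tip and slot below 0.006 m and angle between key's own z axis and vertical below 0.15 rad and value of joint rotor above 1.15 rad and linear speed of key below 0.02 m/s and angle between cup's own z axis and vertical below 0.1 rad and distance of driver from where it was at the start of the episode below 0.03 m); the robot touches nothing.
It fails at once if the rinse cup is tipped beyond 0.5 rad or pushed over 60 mm from where it stood (angle between cup's own z axis and vertical above 0.5 rad or distance of cup from where it was at the start of the episode above 0.06 m).
It fails at once if the round-handled tool is pulled out or shifted by over 30 mm (distance of driver from where it was at the start of the episode above 0.03 m).
It fails at once if the amber bottle is pushed over 40 mm or tipped (distance of reagent from where it was at the start of the episode above 0.04 m or angle between reagent's own z axis and vertical above 0.5 rad).
It fails at once if the white jar is pushed over 40 mm or tipped (distance of jar from where it was at the start of the episode above 0.04 m or angle between jar's own z axis and vertical above 0.5 rad).
It fails at once if the parts tray is pushed over 40 mm or tipped (distance of tray from where it was at the start of the episode above 0.04 m or angle between tray's own z axis and vertical above 0.5 rad).
It also fails if it takes over 61 s, if anything falls off the work surface, if the arm or the gripper's body presses on something with over 40 N, if the wrist force passes 120 N, or if a joint passes its speed limit or range.

## Working session

There is one attempt and no reset: what is moved stays moved. The work goes in short steps, each a Python script; the robot and the scene stay as the last script left them, time stands still between calls to the robot, and variables do not carry over. Pictures are saved under pics/ and viewed, at most 10 in all, crops included, and the job is handed in when it is done.

```bash
mkdir -p pics; cat > h.py <<'E'
import numpy as np, cv2
from workcell import r, command_gripper, optics
def cam(name):
    m=optics.camera_model(name); K=np.array(m["K"])
    return K,np.array(m["R"]),np.array(m["t"])
def cloud(name):
    im,d=optics.get_image(name); K,R,t=cam(name)
    v,u=np.mgrid[:400,:640]
    P=np.stack([(u-K[0,2])/K[0,0]*d,(v-K[1,2])/K[1,1]*d,d],-1)
    return im,d,(P-t)@R
def save(n,im): cv2.imwrite(f"pics/{n}.png",cv2.cvtColor(im,cv2.COLOR_RGB2BGR))
E
python3 - <<'E'
from h import *
for n in("top","scene"):
    im,d,P=cloud(n); save(n,im); np.savez(n,im=im,d=d,P=P)
    K,R,t=cam(n); print(n,K.round(1).tolist(),(-R.T@t).round(3),R.round(3).tolist())
print(optics.camera_model("wrist")); s=r.read_state(); print(s["eef_rot"],s["time_s"],r.tip_extent)
E
```

```text
top [[396.9, 0.0, 322.2], [0.0, 396.9, 197.1], [0.0, 0.0, 1.0]] [0.571 0.014 1.188] [[0.0, -1.0, -0.013], [-0.998, 0.0, -0.067], [0.067, 0.013, -0.998]]
scene [[481.1, 0.0, 321.7], [0.0, 481.1, 189.4], [0.0, 0.0, 1.0]] [1.387 0.84  0.832] [[-0.738, 0.674, 0.018], [0.36, 0.416, -0.835], [-0.571, -0.61, -0.549]]
{'K': array([[345.64235374,   0.        , 323.37927584],
       [  0.        , 345.64235374, 198.0231923 ],
       [  0.        ,   0.        ,   1.        ]]), 'tool_from_camera': array([[-2.41490070e-04, -9.44672930e-01, -3.28013714e-01,
         8.38639847e-02],
       [ 9.99999949e-01, -2.97357816e-04,  1.20165166e-04,
        -1.19642280e-05],
       [-2.11054221e-04, -3.28013668e-01,  9.44672953e-01,
        -1.18453135e-01],
       [ 0.00000000e+00,  0.00000000e+00,  0.00000000e+00,
         1.00000000e+00]])}
[ 1.66121512e-01  9.86105060e-01 -6.40250296e-04 -2.09346608e-04] 0.1 0.025
```

View pics/top.png

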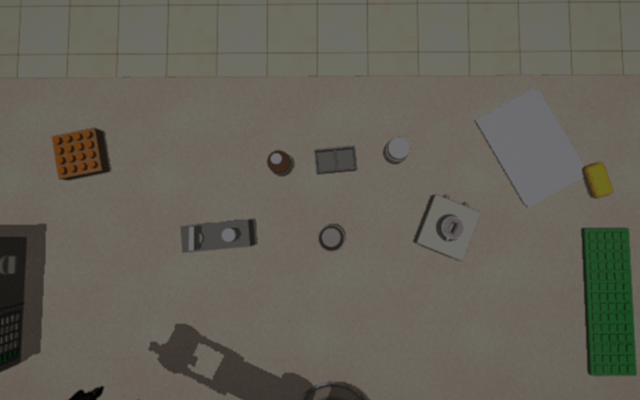

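View pics/scene.png

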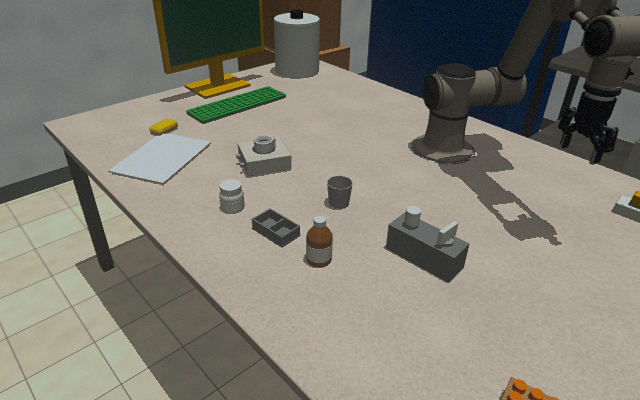

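The top view shows the key handle at (193,238), the round driver at (229,235), the cup at (331,237) and the knob at (451,228) with its slot. The bottle is at (279,161), the tray at (336,160) and the jar at (397,150). The scene view confirms the key is at the right end of the block, at (447,233).

```bash
python3 - <<'E'
from h import *
for n in("top","scene"):
    f=np.load(n+".npz");im,P=f["im"],f["P"]
    if n=="top": B={"key":(182,222,205,255),"drv":(215,222,244,250),"cup":(316,222,348,254),"knob":(435,210,468,246)}
    else: B={"key":(434,218,462,250),"drv":(402,202,424,232),"cup":(324,172,356,212),"knob":(250,132,280,160)}
    for k,(a,b,c,d) in B.items():
        p=P[b:d,a:c].reshape(-1,3)
        zt={"key":.1,"drv":.1,"cup":.06,"knob":.078}[k]
        q=p[(p[:,2]>zt)&(p[:,2]<.14)]
        if len(q)<5: print(n,k,len(q),p[:,2].max());continue
        print(n,k,len(q),"z95",np.percentile(q[:,2],[50,95]).round(4),"mean",q.mean(0).round(4),"rect",[np.round(x,4) for x in cv2.minAreaRect(q[:,:2].astype(np.float32)*1000)])
E
```

```text
top key 209 z95 [0.1287 0.1327] mean [0.5322 0.3748 0.1237] rect [array([531.4821, 377.0263]), array([62.1897, 14.4957]), np.float64(0.8221)]
top drv 186 z95 [0.1298 0.1332] mean [0.5416 0.2755 0.1276] rect [array([541.6387, 277.5496]), array([36.9277, 36.2069]), np.float64(65.8403)]
top cup 142 z95 [0.0736 0.0781] mean [0.5288 0.0041 0.0722] rect [array([531.6588,   4.2546]), array([72.7404, 72.4261]), np.float64(89.8477)]
top knob 431 z95 [0.0935 0.0974] mean [ 0.5597 -0.327   0.0929] rect [array([ 560.8756, -329.1967]), array([62.3164, 63.8111]), np.float64(15.0776)]
scene key 249 z95 [0.1217 0.1312] mean [0.5417 0.38   0.1198] rect [array([535.2606, 377.9732]), array([15.6109, 67.2981]), np.float64(89.5302)]
scene drv 239 z95 [0.1254 0.1312] mean [0.5515 0.2821 0.1207] rect [array([547.1221, 278.686 ]), array([36.1643, 37.6486]), np.float64(50.5473)]
scene cup 236 z95 [0.0689 0.0759] mean [0.5341 0.0026 0.0687] rect [array([533.3102,   2.9763]), array([78.9359, 73.6367]), np.float64(46.3599)]
scene knob 225 z95 [0.0921 0.0959] mean [ 0.5666 -0.3227  0.0903] rect [array([ 565.7095, -328.1103]), array([67.1764, 63.3832]), np.float64(21.0762)]
```

```bash
cat >> h.py <<'E'
from scipy.spatial.transform import Rotation as Ro
def q(phi): return [np.cos(phi/2),np.sin(phi/2),0,0]
def wcloud():
    s=r.read_state(); im,d=optics.get_image("wrist"); m=optics.camera_model("wrist"); K=m["K"];T=m["tool_from_camera"]
    E=np.eye(4);E[:3,:3]=Ro.from_quat(s["eef_rot"]).as_matrix();E[:3,3]=s["eef_pos"]
    W=E@T; v,u=np.mgrid[:400,:640]
    P=np.stack([(u-K[0,2])/K[0,0]*d,(v-K[1,2])/K[1,1]*d,d],-1)
    return im,d,P@W[:3,:3].T+W[:3,3],W,K
def ray(W,K,px,z):
    px=np.atleast_2d(px); dr=np.c_[(px[:,0]-K[0,2])/K[0,0],(px[:,1]-K[1,2])/K[1,1],np.ones(len(px))]@W[:3,:3].T
    return W[:3,3]+dr*((z-W[2,3])/dr[:,2])[:,None]
def tm(): return round(r.read_state()["time_s"],2)
E
python3 - <<'E'
from h import *
def look(n,p,phi):
    r.reach(p,q(phi)); a=wcloud(); save(n,a[0]); np.savez(n,im=a[0],d=a[1],P=a[2],W=a[3],K=a[4]); print(n,tm(),r.read_state()["eef_pos"].round(4) if hasattr(r.read_state()["eef_pos"],'round') else r.read_state()["eef_pos"])
look("wknob1",[.562,-.329,.25],np.pi)
look("wknob2",[.56,-.28,.24],np.pi)
look("wcup",[.532,.004,.25],np.pi)
look("wkey1",[.532,.34,.26],np.pi)
look("wkey2",[.532,.377,.25],np.pi)
ims=[np.load(n+".npz")["im"] for n in("wknob1","wknob2","wcup","wkey2")]
g=np.vstack([np.hstack([i[50:350,120:520] for i in ims[:2]]),np.hstack([i[50:350,120:520] for i in ims[2:]])]); save("grid",g)
E
```

```text
wknob1 3.34 [ 0.5624 -0.3282  0.2501]
wknob2 3.71 [ 0.5604 -0.2795  0.2404]
wcup 4.86 [0.5326 0.0026 0.2499]
wkey1 6.17 [0.5327 0.3384 0.26  ]
wkey2 6.5 [0.5323 0.3763 0.2496]
```

View pics/grid.png

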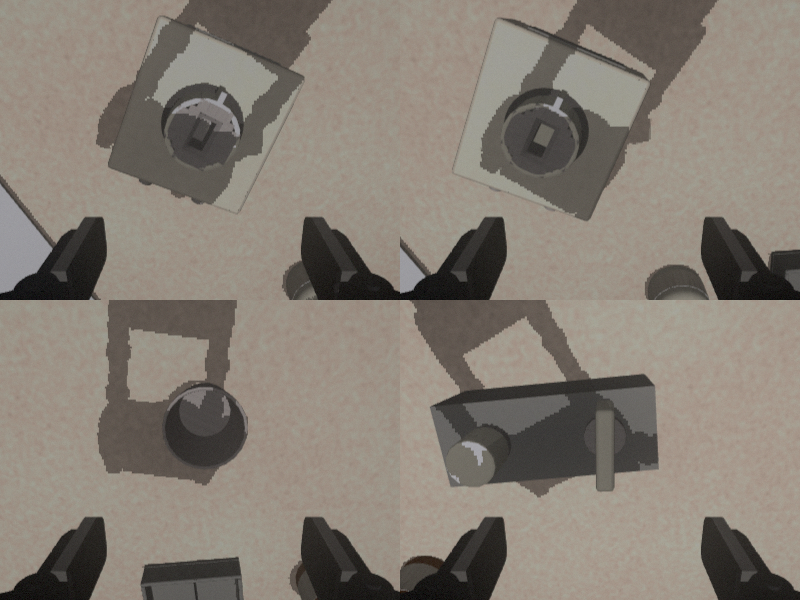

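The grid of crops shows four things. The knob's slot is at crop (202,132) in view 1 and (543,132) in view 2, with the pointer up and to the right of it, on the side facing the robot. The cup mouth is at (205,428). The key handle is at (605,447), running vertically.

```bash
cat > m.py <<'E'
from h import *
def big(m):
    n,l,s,c=cv2.connectedComponentsWithStats(m.astype(np.uint8),connectivity=4); return l==1+np.argmax(s[1:,4])
def px(m): v,u=np.nonzero(m); return np.c_[u,v]
def rect(p):
    (c,(w,h),a)=cv2.minAreaRect(p[:,:2].astype(np.float32)*1000)
    if w<h: w,h,a=h,w,a+90
    return np.round(c,1),round(w,1),round(h,1),round((a+90)%180-90,1)
def knob(n):
    f=np.load(n+".npz");P,d,W,K=f["P"],f["d"],f["W"],f["K"]
    c=np.array([.5615,-.3287])
    rr=np.hypot(P[...,0]-c[0],P[...,1]-c[1])
    top=(rr<.036)&(P[...,2]>.088)&(P[...,2]<.1)
    zt=np.median(P[top][:,2])
    t=big(top); hull=cv2.convexHull(px(t)); circ=ray(W,K,hull[:,0],zt)
    (cx,cy),R=cv2.minEnclosingCircle(circ[:,:2].astype(np.float32)*1000)
    M=np.zeros(d.shape,np.uint8); cv2.fillConvexPoly(M,hull,1)
    M=cv2.erode(M,np.ones((9,9)))
    s=big((M>0)&(d>0)&(P[...,2]<zt-.008))
    print(n,"ztop",zt.round(4),"circ",cx,cy,R,"slot",rect(ray(W,K,px(s),zt)),s.sum())
    return s
def key(n,lo=.12):
    f=np.load(n+".npz");P,d,W,K=f["P"],f["d"],f["W"],f["K"]
    m=big((P[...,2]>lo)&(P[...,2]<.14)&(abs(P[...,0]-.532)<.045)&(abs(P[...,1]-.377)<.03))
    z=np.median(P[m][:,2]); print(n,"z",z.round(4),rect(ray(W,K,px(m),z)),m.sum())
def cup(n):
    f=np.load(n+".npz");P,d,W,K=f["P"],f["d"],f["W"],f["K"]
    m=big((P[...,2]>.068)&(P[...,2]<.082)&(np.hypot(P[...,0]-.532,P[...,1]-.004)<.05))
    z=np.median(P[m][:,2]);c,R=cv2.minEnclosingCircle((ray(W,K,px(m),z)[:,:2]*1000).astype(np.float32)); print(n,z,c,R)
if __name__=="__main__":
    for n in("wknob1","wknob2"):
        s=knob(n); im=np.load(n+".npz")["im"].copy()
    for n in("wkey1","wkey2"): key(n)
    cup("wcup")
    im1=np.load("wknob1.npz")["im"].astype(float)[130:230,270:380]
    im2=np.load("wknob2.npz")["im"].astype(float)[130:230,210:320]
    save("kz",cv2.resize(np.clip(np.hstack([im1,im2])*1.3,0,255).astype(np.uint8),None,fx=3.5,fy=3.5,interpolation=cv2.INTER_NEAREST))
E
python3 m.py
```

```text
wknob1 ztop 0.0948 circ 559.5869140625 -328.4225769042969 34.885990142822266 slot (array([ 561.2, -329.8]), 25.0, 12.2, -26.6) 428
wknob2 ztop 0.0948 circ 560.05908203125 -328.16162109375 34.43271255493164 slot (array([ 561.2, -328.6]), 25.1, 12.6, -26.8) 469
wkey1 z 0.1306 (array([532.5, 376.6]), 64.6, 14.8, 0.2) 1557
wkey2 z 0.1306 (array([532.5, 377.5]), 64.8, 13.6, 0.5) 1592
wcup 0.07539919928764696 (533.2478637695312, 3.4944400787353516) 37.90439987182617
```

View pics/kz.png

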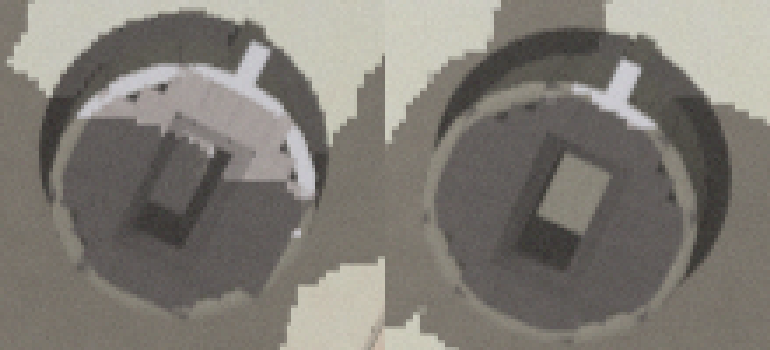

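The zoom shows the slot and pointer clearly in both views, and the measurements agree: slot centre (561.2, -329.2) mm, yaw -26.7°. Next I grasp the key and lift it.

```bash
python3 - <<'E'
from h import *
def st(t):
    s=r.read_state(); print(t,round(s["time_s"],2),np.round(s["eef_pos"],4),np.round(s["eef_rot"],4),"w",round(s["grip_width"],4),"gf",np.round(s["grip_force"],1),"F",np.round(s["contact_force"],1),"j6",round(s["joint_positions"][5],3))
phi=np.pi+np.radians(.4)
command_gripper(.05,80)
r.reach([.5325,.3771,.17],q(phi)); r.hold(.2); st("above")
print(r.move_straight([.5325,.3771,.119],speed=.1,max_force=15)); r.hold(.3); st("down")
command_gripper(0,80); r.hold(.2); st("closed")
print(r.move_straight([.5325,.3771,.15],speed=.08,max_force=30)); st("lift1")
print(r.move_straight([.5325,.3771,.265],speed=.2)); r.hold(.3); st("lift2")
im,d,P=cloud("scene"); np.savez("s2",im=im,d=d,P=P)
a=wcloud(); np.savez("wh",im=a[0],d=a[1],P=a[2],W=a[3],K=a[4])
save("held",np.hstack([cv2.resize(im[60:260,360:580],(440,400)),a[0][100:400,170:470][:, :].copy().repeat(1,0) if 0 else cv2.resize(a[0][100:400,190:460],(360,400))]))
E
```

```text
above 7.56 [0.5336 0.3778 0.1728] [-0.0035  1.      0.0011  0.0021] w 0.05 gf 0.0 F [ 0.1 -0.3  0.5] j6 -1.079
False
down 8.52 [0.5327 0.3772 0.1196] [-3.5e-03  1.0e+00  3.0e-04  5.0e-04] w 0.0499 gf 0.0 F [0. 0. 0.] j6 -1.079
closed 9.13 [0.5326 0.3771 0.1192] [-3.5e-03  1.0e+00  0.0e+00  1.0e-04] w 0.0133 gf 78.2 F [-0.2  0.6  1.6] j6 -1.079
False
lift1 9.68 [0.5323 0.377  0.1501] [-0.0035  1.     -0.     -0.    ] w 0.0134 gf 78.2 F [-0.2 -0.3 -2. ] j6 -1.079
False
lift2 10.7 [0.5323 0.377  0.2638] [-3.5e-03  1.0e+00 -5.0e-04 -9.0e-04] w 0.0132 gf 78.5 F [ 0.   0.3 -2.1] j6 -1.079
```

View pics/held.png

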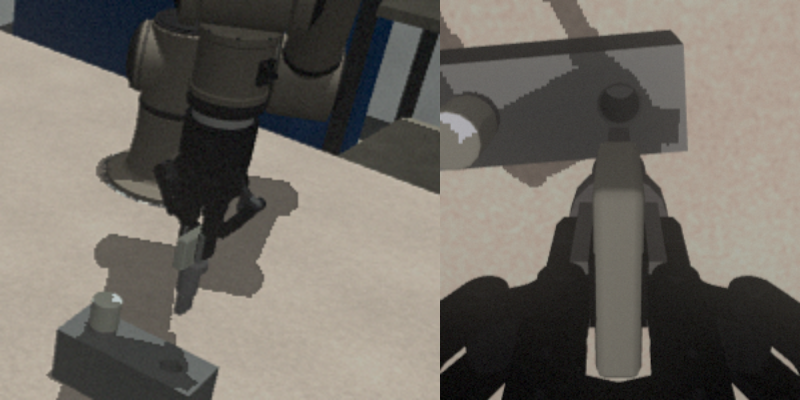

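The key is held upright. The blade shows in the wrist view at about (618,133) in the montage, and the driver is still in the block. Next is the rinse, then a check of the key in the hand.

```bash
python3 - <<'E'
from h import *
def st(t):
    s=r.read_state(); print(t,round(s["time_s"],2),np.round(s["eef_pos"],4),np.round(s["eef_rot"],4),"w",round(s["grip_width"],4),"F",np.round(s["contact_force"],1))
f=np.load("wh.npz"); T=optics.camera_model("wrist")["tool_from_camera"]; E=f["W"]@np.linalg.inv(T)
Q=(f["P"]-E[:3,3])@E[:3,:3]   # tool coords
for a,b in((-.02,.0),(.03,.05),(.055,.07),(.075,.085),(.085,.095),(.095,.105)):
    m=(Q[...,2]>a)&(Q[...,2]<b)&(abs(Q[...,1])<.015)&(abs(Q[...,0])<.036)&(f["d"]>0)
    p=Q[m]; 
    if len(p): print(a,len(p),"x",np.percentile(p[:,0],[2,50,98]).round(4),"y",np.percentile(p[:,1],[2,50,98]).round(4),"z",np.percentile(p[:,2],[2,98]).round(4))
phi=np.pi+np.radians(.4); c=[.5332,.0035]
r.move_straight([*c,.265],speed=.3); r.hold(.3); st("over cup")
print(r.move_straight([*c,.14],speed=.12,max_force=12)); r.hold(.4); st("dip")
r.move_straight([*c,.25],speed=.2); st("up")
p2=np.radians(180-26.7)
r.reach([.5612,-.3292,.235],q(p2)); r.hold(.8); st("over slot")
im,d,P=cloud("top"); np.savez("t3",im=im,d=d,P=P)
im2,d2,P2=cloud("scene")
a=wcloud(); np.savez("wslot",im=a[0],d=a[1],P=a[2],W=a[3],K=a[4])
save("over",np.hstack([cv2.resize(im2[90:190,210:310],(400,400)),cv2.resize(a[0][80:380,170:470],(400,400))]))
E
```

```text
-0.02 7145 x [-0.0296  0.0081  0.0302] y [-0.0122 -0.      0.012 ] z [-0.0183 -0.0017]
0.03 147 x [0.0078 0.0116 0.0137] y [-0.0148  0.009   0.0148] z [0.0302 0.0371]
0.055 33 x [0.0008 0.0041 0.0053] y [-0.0116  0.0097  0.0112] z [0.0575 0.0692]
0.075 60 x [0.0096 0.01   0.0105] y [-0.0047 -0.0002  0.0045] z [0.0785 0.0849]
0.085 78 x [0.0093 0.01   0.0104] y [-0.0049  0.0001  0.0046] z [0.0857 0.0946]
0.095 31 x [0.0095 0.0099 0.0104] y [-0.0045  0.0002  0.0048] z [0.0954 0.0995]
over cup 12.49 [0.5332 0.0042 0.265 ] [-0.0041  1.      0.     -0.    ] w 0.0131 F [-0.1 -0.5 -2.3]
False
dip 14.08 [0.5333 0.0035 0.1402] [-3.5e-03  1.0e+00 -0.0e+00  2.0e-04] w 0.0132 F [-0.1 -1.  -2.7]
up 14.78 [0.5326 0.0036 0.249 ] [-3.5e-03  1.0e+00  1.0e-04 -8.0e-04] w 0.013 F [ 0.1  0.  -2.6]
over slot 16.85 [ 0.5612 -0.3292  0.235 ] [ 0.231  0.973  0.    -0.   ] w 0.0133 F [ 0.9 -0.2 -1.4]
```

View pics/over.png

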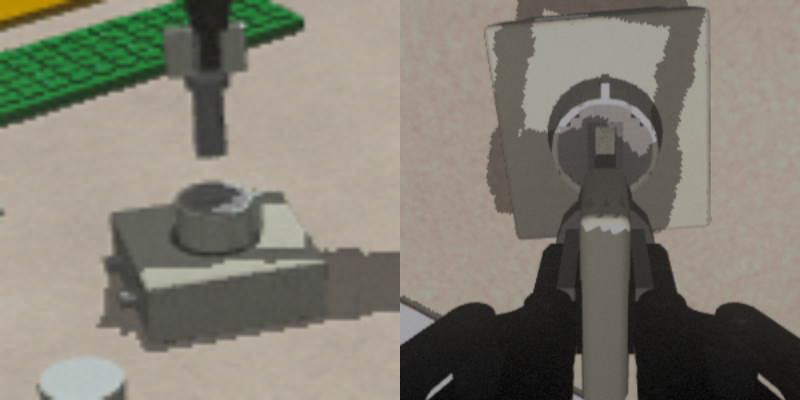

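The scene view shows the key hanging vertically above the knob. The wrist view shows the slot end and pointer lined up with the blade, at about (604,140). I'll compare blade and slot in tool coordinates from this one image.

```bash
python3 - <<'E'
from m import *
T=optics.camera_model("wrist")["tool_from_camera"]
def toolq(n):
    f=np.load(n+".npz"); E=f["W"]@np.linalg.inv(T); return f,E,(f["P"]-E[:3,3])@E[:3,:3]
f,E,Q=toolq("wslot"); P,d,W,K=f["P"],f["d"],f["W"],f["K"]
m=(Q[...,2]>.075)&(Q[...,2]<.105)&(abs(Q[...,1])<.008)&(Q[...,0]>.004)&(Q[...,0]<.015); b=Q[m]
print("blade",len(b),"x",np.percentile(b[:,0],[10,50,90]).round(4),"y",np.percentile(b[:,1],[2,98]).round(4),"zmax",b[:,2].max())
top=(np.hypot(P[...,0]-.5612,P[...,1]+.3292)<.03)&(abs(P[...,2]-.094)<.005); zt=np.median(P[top][:,2]); print("ztop",zt)
s=big((np.hypot(P[...,0]-.5612,P[...,1]+.3292)<.025)&(P[...,2]<zt-.008)&(P[...,2]>.05)&(d>0))
R=(ray(W,K,px(s),zt)-E[:3,3])@E[:3,:3]; print("slot tool x",R[:,0].min().round(4),R[:,0].max().round(4),"n",s.sum())
for a in np.arange(.002,.016,.002):
    k=R[(R[:,0]>a)&(R[:,0]<a+.002)]
    if len(k): print(a.round(3),k[:,1].min().round(4),k[:,1].max().round(4))
# white pointer & rim for tool-frame angle
hsv=f["im"].astype(int); w=(P[...,2]>.085)&(P[...,2]<.1)&(np.hypot(P[...,0]-.5612,P[...,1]+.3292)<.04)
R2=(ray(W,K,px(big(w)),zt)-E[:3,3])@E[:3,:3]; print("rim xmax (excl pointer) y range",R2[:,0].max().round(4),R2[:,1].min().round(4),R2[:,1].max().round(4))
# box yaw from side wknob1
g=np.load("wknob1.npz");Pb=g["P"]; mb=big((Pb[...,2]>.05)&(Pb[...,2]<.07)&(np.hypot(Pb[...,0]-.56,Pb[...,1]+.33)<.12)); print("box",rect(ray(g["W"],g["K"],px(mb),.06)))
E
```

```text
blade 169 x [0.0097 0.01   0.0103] y [-0.0044  0.005 ] zmax 0.10024533127254429
ztop 0.0948696295282748
slot tool x -0.0084 0.0122 n 326
0.002 -0.0057 0.0061
0.004 -0.0056 0.0061
0.006 -0.0056 0.0061
0.008 -0.0056 0.0061
0.01 -0.0056 0.006
0.012 -0.0056 0.006
rim xmax (excl pointer) y range 0.0393 -0.031 0.0314
box (array([ 561.6, -329.5]), 150.3, 138.6, -22.1)
```

```bash
python3 - <<'E'
from h import *
def st(t):
    s=r.read_state(); print(t,round(s["time_s"],2),np.round(s["eef_pos"],4),"w",round(s["grip_width"],4),"F",np.round(s["contact_force"],1),"M",np.round(s["torque"],2))
x,y=.5605,-.3288
r.move_straight([x,y,.205],speed=.1); r.hold(.3); st("pre")
hit=r.move_straight([x,y,.163],speed=.04,max_force=15); st(hit)
r.hold(.3); st("")
E
```

```text
pre 17.75 [ 0.5607 -0.3289  0.2056] w 0.0131 F [-0.7  0.4 -2.2] M [ 0.01 -0.07  0.01]
True 18.63 [ 0.5604 -0.3287  0.1671] w 0.0135 F [-1.5  1.   4.8] M [ 0.09  0.18 -0.02]
 18.93 [ 0.5604 -0.3287  0.1671] w 0.0132 F [-1.1  1.2  4.5] M [ 0.12  0.1  -0.01]
```

The key stopped at TCP z 0.1671, which is the predicted home depth (28 mm). Now I turn it clockwise in steps with the last joint, watching the moment.

```bash
python3 - <<'E'
from h import *
j=np.array(r.read_state()["joint_positions"]); print(j.round(3)); tot=0
while tot<1.34:
    dl=.15 if tot<1.05 else .04
    tot+=dl; k=j.copy(); k[5]+=tot; r.movej(k); r.hold(.1); s=r.read_state()
    phi=np.degrees(2*np.arctan2(s["eef_rot"][1],s["eef_rot"][0]))
    print(round(tot,2),round(s["time_s"],1),"phi",round(phi,1),np.round(s["eef_pos"],4),"F",np.round(s["contact_force"],1),"Mz",round(s["torque"][2],3),"tau6",round(s["tau"][5],2))
    if abs(s["torque"][2])>.7: break
E
```

```text
[-0.648  0.644  1.272  0.     1.226 -1.753]
0.15 19.3 phi 144.9 [ 0.5605 -0.3288  0.1672] F [ 0.1 -0.7 -0.9] Mz -0.019 tau6 0.0
0.3 19.7 phi 136.3 [ 0.5605 -0.3288  0.1672] F [-0.3 -0.2  1.3] Mz -0.055 tau6 -0.01
0.45 20.0 phi 127.8 [ 0.5605 -0.3286  0.1672] F [0.9 1.3 0.6] Mz -0.055 tau6 -0.01
0.6 20.4 phi 119.2 [ 0.5606 -0.3286  0.1672] F [1.2 2.3 0.3] Mz 0.036 tau6 -0.0
0.75 20.8 phi 110.6 [ 0.5607 -0.3285  0.1672] F [2.9 2.2 1.3] Mz 0.065 tau6 0.01
0.9 21.1 phi 102.0 [ 0.5607 -0.3285  0.1672] F [3.3 3.7 0.9] Mz 0.085 tau6 0.04
1.05 21.5 phi 93.4 [ 0.5609 -0.3284  0.1672] F [4.5 3.5 0.7] Mz 0.036 tau6 0.05
1.09 21.9 phi 91.1 [ 0.561  -0.3285  0.1672] F [5.  3.3 0.3] Mz 0.025 tau6 0.05
1.13 22.2 phi 88.8 [ 0.5611 -0.3285  0.1673] F [4.9 3.4 0.5] Mz 0.039 tau6 0.05
1.17 22.6 phi 86.5 [ 0.5611 -0.3284  0.1672] F [ 5.7  4.  -0.7] Mz 0.023 tau6 0.04
1.21 22.9 phi 84.2 [ 0.5611 -0.3284  0.1673] F [5.5 3.5 0.9] Mz 0.028 tau6 0.04
1.25 23.2 phi 81.9 [ 0.5612 -0.3284  0.1673] F [ 4.9  3.2 -0.6] Mz 0.062 tau6 0.04
1.29 23.6 phi 79.7 [ 0.5612 -0.3285  0.1672] F [ 5.9  4.4 -0. ] Mz -0.032 tau6 0.04
1.33 23.9 phi 77.4 [ 0.5613 -0.3285  0.1672] F [ 5.5  2.5 -0. ] Mz 0.069 tau6 0.04
1.37 24.3 phi 75.1 [ 0.5613 -0.3285  0.1673] F [ 6.5  3.7 -0.6] Mz 0.07 tau6 0.09
```

```bash
python3 - <<'E'
from h import *
j=np.array(r.read_state()["joint_positions"]); tot=0
while tot<.3:
    tot+=.03; k=j.copy(); k[5]+=tot; r.movej(k); r.hold(.1); s=r.read_state()
    phi=np.degrees(2*np.arctan2(s["eef_rot"][1],s["eef_rot"][0]))
    print(round(tot,2),round(s["time_s"],1),"phi",round(phi,1),"F",np.round(s["contact_force"],1),"Mz",round(s["torque"][2],3),"tau6",round(s["tau"][5],2))
    if abs(s["torque"][2])>.6: break
im,d,P=cloud("scene"); a=wcloud(); np.savez("wturn",im=a[0],d=a[1],P=a[2],W=a[3],K=a[4])
save("turned",np.hstack([cv2.resize(im[90:190,210:310],(400,400)),cv2.resize(a[0][60:360,170:470],(400,400))]))
E
```

```text
0.03 24.6 phi 73.5 F [5.3 1.7 0.4] Mz 0.548 tau6 0.46
0.06 25.0 phi 71.8 F [ 4.6  2.  -0.5] Mz 0.932 tau6 1.0
```

View pics/turned.png

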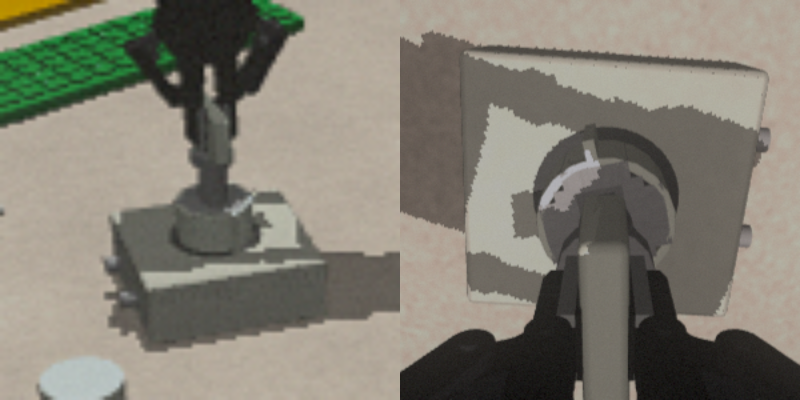

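The moment rose sharply (0.55, then 0.93 N m), so the knob is at its stop. The pointer at (590,145) is now about a quarter turn from the box's front face. I'll unload, release, retreat and check.

```bash
python3 - <<'E'
from h import *
j=np.array(r.read_state()["joint_positions"]); j[5]-=.06; r.movej(j); r.hold(.2)
print(np.round(r.read_state()["torque"],2))
command_gripper(.05); r.hold(.2)
s=r.read_state(); p=s["eef_pos"]; r.move_straight([p[0],p[1],.27],speed=.12); r.hold(.4)
s=r.read_state(); print(s["time_s"],np.round(s["contact_force"],1),s["grip_width"])
im,d,P=cloud("scene"); a=wcloud(); np.savez("wend",im=a[0],d=a[1],P=a[2],W=a[3],K=a[4])
m=(a[2][...,2]>.15)&(a[2][...,2]<.2)&(np.hypot(a[2][...,0]-.561,a[2][...,1]+.329)<.05); z=a[2][m]
print("handle top z",np.median(z[:,2]),[np.round(x,1) for x in cv2.minAreaRect((z[z[:,2]>.17][:,:2]*1000).astype(np.float32))])
save("end",np.hstack([cv2.resize(im[60:280,210:470],(473,400)),cv2.resize(a[0][60:360,200:440],(320,400))]))
E
```

```text
[ 0.39 -0.85  0.16]
27.6 [ 0.5 -0.3 -0.1] 0.04976399688045515
handle top z 0.1785264360762706 [array([ 562.5, -329.4]), array([63.7, 14. ]), np.float64(76.4)]
```

View pics/end.png

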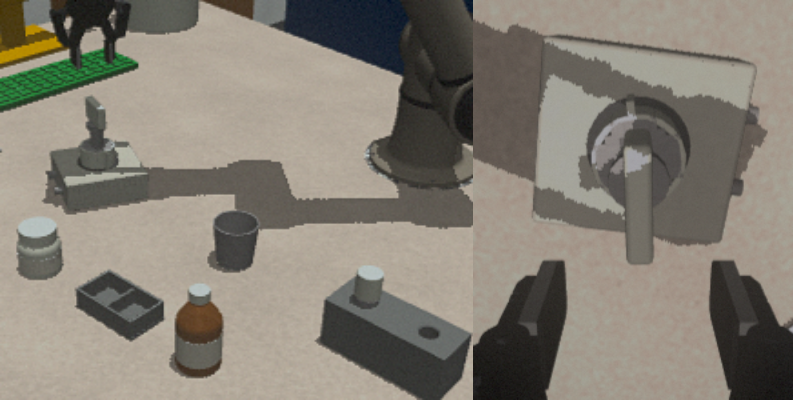

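The key stands upright in the knob: its handle top is at 0.1785 m against 0.178 m expected when home. The cup, bottle, jar and tray stand upright, and the driver is in the block.

```bash
python3 -c "
from workcell import r
print(r.finish_job())"
```

```text
the job is handed in; nothing more can be done
None
```

I handed the job in at about 28 s: the key was rinsed, is fully home in the knob, was turned clockwise to the stop and released, and nothing else looked disturbed in the last picture; the hand-in gave no verdict.

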